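Sort the mechanics-lab balls by size

TASK

Lift the white scoop of mixed balls by its blue handle and tip it out over the top end of the sloped sorting board, so that the balls roll down and sort themselves: all three red balls over the yellow bars into the lane at the bottom end, all three small steel balls through the bars and out into the low side lane. Then set the empty scoop down gently, standing level on the bench clear of the board, and let go; leave the laser, the goggle case and the orange box where they are.

Things in the scene. Friction and masses are not known exactly. Their poses are not given: they have to be found in the camera images.
- sorter: Fixed sloped sorting board, plywood, grey walls, 128 x 396 mm. Origin on the bench under the middle of its top end; z up, y level, downhill (within 17 degrees of world +y), x across. Surface 135 mm up at y=0, falling 11 degrees along y. Channel x -56 to 56 mm: plain landing area y 0 to 98 (side walls 26 mm high, top-end wall 15 mm), then yellow bars to y=255, then the end lane. Walls 44 mm from y=88 on.
- drop (a point): Point on the surface in the middle of the landing area, 50 mm down from its top end, 125 mm above the bench; axes as sorter. Tip the balls out here, the scoop's mouth facing downhill, its pouring edge 60 to 90 mm above this point. They roll and sort by themselves within 3 s.
- small_lane (a point): On the floor of the low side lane, for the small balls: beside the channel on its +x side (x 64 to 120, y 80 to 255 mm in sorter), open above, floor about 40 mm up. Small balls fall between the yellow bars (27 mm apart) onto a lower board and roll out here. Axes as sorter.
- large_lane (a point): On the floor of the end lane, for the large balls: the bottom of the channel below the yellow bars, x -56 to 56, y 255 to 372 mm in sorter, floor 62 mm above the bench here. Large balls roll over the bars to it. Axes as sorter.
- scoop_grip (a point): Centre of the blue handle of the white scoop: an upright plate 50 (x) x 14 (y) x 42 mm (z), its top 20 mm above this point; grasp it across y. It stands on a bridge over the scoop, whose top is 22 mm below this point. Scoop underside 106 mm below, back wall 44 mm behind (-y), mouth (+y) 82 mm ahead. z is up when the scoop stands.
- scoop_lip (a point): Middle of the scoop's pouring edge at the mouth: 80 mm ahead (+y) and 68 mm below scoop_grip; side walls reach 18 mm below it at the mouth, and 38 mm from 40 mm back. The scoop's floor rises 15 degrees towards the mouth, so balls stay in while it is level; it empties when the mouth is tipped down 30 degrees or more (40 is quick). Axes as the scoop.
- large1_center (a point): Centre of a red plastic ball, 40 mm diameter, 30 g (large); its axes mean nothing.
- large2_center (a point): Centre of a red plastic ball, 40 mm diameter, 30 g (large); its axes mean nothing.
- large3_center (a point): Centre of a red plastic ball, 40 mm diameter, 30 g (large); its axes mean nothing.
- small1_center (a point): Centre of a bright steel ball, 18 mm diameter, 24 g (small); its axes mean nothing.
- small2_center (a point): Centre of a bright steel ball, 18 mm diameter, 24 g (small); its axes mean nothing.
- small3_center (a point): Centre of a bright steel ball, 18 mm diameter, 24 g (small); its axes mean nothing.
- scoop: The white plastic scoop, 108 (x) x 124 (y) mm, walls 64 mm high, open on top and at the mouth; 180 g, with the balls 340 g. Origin on its underside, in the middle; axes as scoop_grip (y towards the mouth).
- laser: Bystander: green laser box 30 x 110 x 25 mm on a steel post in a black foot, 130 mm tall; origin under its middle.
- case: Bystander: closed black goggle case 75 x 150 x 40 mm; origin under its middle.
- meter: Bystander: orange instrument box 60 x 50 x 28 mm; origin under its middle.

How it is judged:
By the outcome, as a careful person would: the job done as asked, in the order asked, and still so for the second after the job is handed in, with the robot touching nothing.
It also fails if it takes over 64 s, if anything falls off the work surface, if the arm or the gripper's body presses on something with over 40 N, if the wrist force passes 120 N, or if a joint passes its speed limit or range.

ROBOT

A 7-joint arm with a two-finger parallel gripper is mounted at the origin on the work surface. World frame = base frame: x ahead of the robot, y to its left, z up, the work surface at z = 0. Lengths are in m, angles in rad, forces in N, time in s.
With the tool pointing down it reaches from about 0.4 to 0.85 m from the base axis. Payload 6.9 kg.
Tool frame: the origin (TCP) lies on the mounting face of the last link; the fingertips stand 173 mm ahead of it and the grasp point (between the pads) lies 155 mm ahead of it; z points along the fingers, y is the direction in which the jaws open and shut (so a half turn about z gives the same grasp; the last joint's range is limited). The gripper opens to 85 mm and grips with 20 to 120 N. Pads are 22 mm wide; open, the fingers measure 114 mm over their backs; the gripper's body (76 mm by 85 mm) begins 54 mm behind the grasp point. The pads swing forward as they close: fully open they stand 13 mm farther back than shut.
Start: joints at [1.407, 0.507, -0.238, 1.5, 0.126, 1.149, -0.155], TCP at [0.166, -0.603, 0.405] pointing down, gripper open.
Joint ranges: [-3.08, 3.08], [-0.24, 2.05], [-1.43, 1.35], [0, 2.5], [-1.52, 4.66], [0.17, 1.96], [-2.89, 2.89]. Speed limits (rad/s): [2.39, 2.39, 3.14, 3.14, 3.14, 3.14, 3.14].

INTERFACE

Orientations are given as a unit quaternion [x, y, z, w].
In Python, from plant import state, grab_frame, camera_params, hand_in gives the robot as it stands. The module is installed in compiled form; this text tells all that it offers.
- The arm moves only by the tool servo_tool, never from a script. Its argument "targets" is a list that holds one entry, the list of rows, each a list of 5 numbers: the closure, from 0 (fully open) to 1 (shut), then the shift along the tool's x, y, z in mm, then the turn about the tool's z in rad. In form: [[[grip, dx, dy, dz, twist], ...]]. A call has 1 to 5 rows; each row shifts and turns the commanded pose from where the row before left it, along the tool's axes as they then stand; what a row does not reach is not made up. A row lasts 1/8 s, in which the tool goes at most 62.5 mm and 10.7 degrees, less where a joint would pass 70% of its speed; a pose out of reach is approached as far as the arm can. A call is refused whole if a number of a shift passes 62.5 or a number of a turn 0.188, either way. A call with a gripper value outside its range is refused whole. The fingers move at their own pace and stop on an object; "squeeze" is the grip in N (left out, the last holds). Time passes only in rows, so rows that do not move let the fingers close. It gives the time, the measured TCP pose, the force and the opening at its end, in the units of the state.
- state(): the state, without advancing time (a new reading comes with each control period).
- grab_frame(name): name is "scene" or "top" or "wrist"; returns the picture (400x640x3 uint8, blue, green, red); there is no depth.
- camera_params(name): a dict with "mtx" (3x3 intrinsics, pixels), "T" (4x4, takes a point from camera to world coordinates); the wrist camera has in their place "hand_eye" (4x4, takes a point from camera to tool coordinates, whose origin is the TCP and whose axes are the flange's). Camera axes: x right, y up, looking along -z (the intrinsics and any distortion apply to the point x, -y, -z); pixel columns grow to the right and rows downward; lengths in m; the calibration is good to about 2 mm. A picture is of the moment at which its call begins: read the wrist's pose just before it. camera_params takes no time and is no camera call.
- hand_in(): hands the job in, once; it reports no verdict.
The state is a dict: "time": time; "joint_pos": joint angles; "joint_velocities": joint speeds; "effort": joint torques, N m; "tcp_pos": TCP position; "tool_rot": TCP orientation; "wrist_force": force on the tool from outside, world axes, zero at the start; "moment": the same for the moment, N m; "width": finger opening in m.
Only numpy, scipy, OpenCV 4.12 (cv2) and the standard library are available. Lean on these libraries where they do the work, as an engineer would, in place of code of your own. Each camera call takes 0.05 s, during which the arm holds its last target.

## Working session

There is one attempt and no reset: what is moved stays moved. The work goes in short steps, Python scripts to look and compute and a tool call to move; the robot and the scene stay as the last step left them, time stands still between calls to the robot, and variables do not carry over. Pictures are saved under pics/ and viewed, and the job is handed in when it is done.

Besides the shell and the picture viewer there is one more tool, called after "Call:" in YAML: its name, and indented under it one key for each argument. servo_tool: Moves the arm, as the interface text tells. Its arguments: {"type":"object","properties":{"targets":{"type":"array","items":{"type":"array","items":{"type":"array","items":{"type":"number"}}}},"squeeze":{"type":"number"}},"required":["targets"]}

```bash
mkdir -p pics; ls
python3 - <<'E'
from plant import *
import cv2,numpy as np
s=state()
for k,v in s.items(): print(k,np.round(v,4))
for n in ['scene','top','wrist']:
    cv2.imwrite(f'pics/{n}0.png',grab_frame(n)); p=camera_params(n)
    for k,v in p.items(): print(n,k,np.round(v,4).tolist())
E
```

```text
pics
time 0.0
joint_pos [ 1.4075  0.5083 -0.2375  1.5011  0.1257  1.1489 -0.1548]
joint_velocities [ 0.0003 -0.0001  0.0026  0.0002 -0.001  -0.0006 -0.002 ]
effort [ 3.00000e-04 -6.20607e+01 -2.18670e+00 -2.49661e+01  1.27000e-02
  1.18000e-02 -1.00000e-04]
tcp_pos [ 0.1659 -0.6024  0.4038]
tool_rot [ 9.91e-01  1.34e-01 -1.00e-04 -9.00e-04]
wrist_force [ 0.4181  0.6161 -0.3075]
moment [-0.0044  0.0233 -0.0116]
width 0.0855
scene mtx [[364.5913, 0.0, 315.164], [0.0, 364.5913, 199.8782], [0.0, 0.0, 1.0]]
scene T [[0.8373, -0.4226, 0.3469, 0.8818], [0.5466, 0.6583, -0.5175, -0.6113], [-0.0096, 0.623, 0.7822, 0.8447], [0.0, 0.0, 0.0, 1.0]]
top mtx [[449.9666, 0.0, 314.0204], [0.0, 449.9666, 203.3322], [0.0, 0.0, 1.0]]
top T [[-0.0085, 0.9816, -0.1908, 0.3256], [-0.9999, -0.0062, 0.0121, -0.0803], [0.0107, 0.1909, 0.9815, 1.2938], [0.0, 0.0, 0.0, 1.0]]
wrist mtx [[293.8963, 0.0, 317.1011], [0.0, 293.8963, 197.148], [0.0, 0.0, 1.0]]
wrist hand_eye [[-0.0004, 0.9657, 0.2598, 0.0657], [1.0, 0.0003, 0.0002, -0.0002], [0.0001, 0.2598, -0.9657, 0.0303], [0.0, 0.0, 0.0, 1.0]]
```

```bash
python3 -c "import scipy,cv2;print(scipy.__version__)"
```

```text
1.16.1
```

View pics/top0.png

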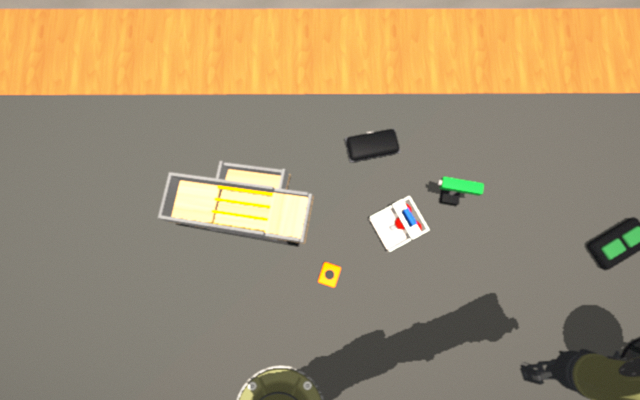

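View pics/scene0.png

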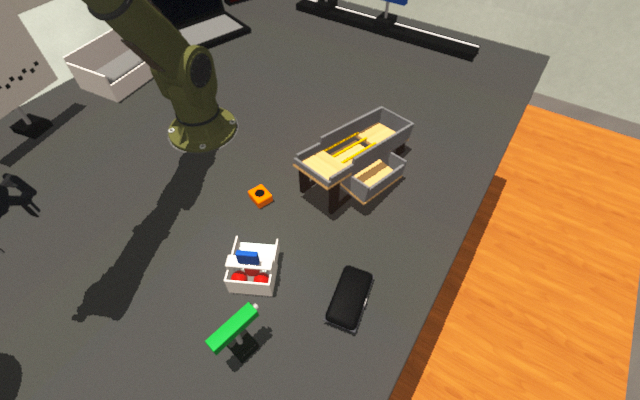

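View pics/wrist0.png

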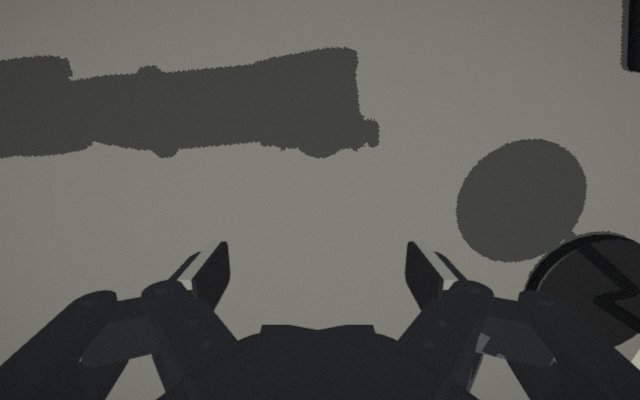

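The top view shows the sorter's top end at about px (308,215), downhill to the left (+y). The scoop is at about (400,222) with its mouth to the left and its handle at (410,217). The orange box is at (330,275), the case at (373,145) and the laser at (462,186). The commands have no pitch axis, so before grasping anything I'll test in free space how the arm behaves at the edge of its reach.

Call:
servo_tool:
  targets:
    - [[0,0,0,-60,0],[0,0,0,-60,0],[0,0,0,-60,0],[0,0,0,-60,0],[0,0,0,-60,0]]

```text
time: 0.78
tcp_pos: [0.1656, -0.6019, 0.7068]
tool_rot: [0.991, 0.134, 0.0, 0.0]
wrist_force: [-0.4, -1.6, 0.6]
width: 0.0855
```

Run:
```python
from plant import *
import numpy as np
from scipy.spatial.transform import Rotation as R
s=state();print(np.round(s['joint_pos'],3), R.from_quat(s['tool_rot']).as_matrix().round(3).tolist())
```

```text
[ 1.356  0.483 -0.23   0.725  0.114  1.942 -0.109] [[0.964, 0.265, 0.0], [0.265, -0.964, -0.0], [0.0, 0.0, -1.0]]
```

Call:
servo_tool:
  targets:
    - [[0,0,0,-60,0],[0,0,0,-60,0]]

```text
time: 1.02
tcp_pos: [0.1573, -0.5697, 0.7539]
tool_rot: [0.991, 0.134, 0.004, 0.03]
wrist_force: [0.1, -0.3, -0.5]
width: 0.0852
```

Run:
```python
from plant import *
import numpy as np
from scipy.spatial.transform import Rotation as R
s=state();print(np.round(s['joint_pos'],3), s['tcp_pos'],s['tool_rot'],R.from_quat(s['tool_rot']).as_matrix()[:,2].round(3).tolist())
```

```text
[ 1.177  0.426  0.196  0.697 -0.091  1.964  0.014] [ 0.15728236 -0.56974575  0.75394722] [0.99053975 0.1337821  0.00420412 0.03026022] [0.016, -0.059, -0.998]
```

Call:
servo_tool:
  targets:
    - [[0,0,0,60,0],[0,0,0,0,0]]

```text
time: 1.27
tcp_pos: [0.1577, -0.572, 0.6857]
tool_rot: [0.991, 0.133, 0.003, 0.02]
wrist_force: [0.8, -0.9, -0.0]
width: 0.0858
```

```bash
cat > st.py <<'E'
from plant import *
import numpy as np
from scipy.spatial.transform import Rotation as R
s=state();M=R.from_quat(s['tool_rot']).as_matrix()
print('t',s['time'],'q',np.round(s['joint_pos'],3),'p',np.round(s['tcp_pos'],4),'x',M[:,0].round(3),'y',M[:,1].round(3),'z',M[:,2].round(3),'tilt',np.degrees(np.arccos(-M[2,2])).round(2),'grasp',(s['tcp_pos']+M[:,2]*.155).round(4),'F',np.round(s['wrist_force'],1),'w',s['width'].round(4) if hasattr(s['width'],'round') else s['width'])
E
python3 st.py
```

```text
t 1.275 q [ 1.16   0.385  0.19   0.953 -0.074  1.77   0.015] p [ 0.1577 -0.572   0.6857] x [0.965 0.264 0.   ] y [ 0.264 -0.964  0.039] z [ 0.011 -0.038 -0.999] tilt 2.26 grasp [ 0.1594 -0.5779  0.5308] F [ 0.8 -0.9 -0. ] w 0.0857633166176003
```

Call:
servo_tool:
  targets:
    - [[0,0,45,-45,0],[0,0,45,-45,0],[0,0,45,-45,0],[0,0,45,-45,0],[0,0,0,0,0]]

```text
time: 1.9
tcp_pos: [0.1754, -0.6357, 0.7713]
tool_rot: [0.985, 0.133, 0.014, 0.106]
wrist_force: [0.3, -0.2, -0.5]
width: 0.0851
```

```bash
python3 st.py
```

```text
t 1.9 q [ 1.224  0.562  0.157  0.404 -0.1    1.964 -0.002] p [ 0.1754 -0.6357  0.7713] x [ 0.964  0.265 -0.001] y [ 0.259 -0.942  0.213] z [ 0.056 -0.205 -0.977] tilt 12.28 grasp [ 0.1841 -0.6675  0.6198] F [ 0.3 -0.2 -0.5] w 0.08507065173105467
```

Call:
servo_tool:
  targets:
    - [[0,0,-20,50,0],[0,0,-20,50,0],[0,0,0,0,0]]

```text
time: 2.28
tcp_pos: [0.1712, -0.6193, 0.6667]
tool_rot: [0.987, 0.133, 0.013, 0.091]
wrist_force: [0.2, -1.4, 0.5]
width: 0.0854
```

```bash
python3 st.py
cat > geo.py <<'E'
import numpy as np
from plant import camera_params
def ray(cam,u,v,T=None):
    p=camera_params(cam);K=p['mtx'];T=p['T'] if T is None else T
    d=np.array([(u-K[0,2])/K[0,0],-(v-K[1,2])/K[1,1],-1.]);return T[:3,3],T[:3,:3]@d
def onz(cam,u,v,z):
    o,d=ray(cam,u,v);return (o+d*(z-o[2])/d[2])
def proj(cam,P):
    p=camera_params(cam);q=np.linalg.inv(p['T'])@np.append(P,1);K=p['mtx']
    return K[0,0]*q[0]/-q[2]+K[0,2],K[1,1]*-q[1]/-q[2]+K[1,2]
E
python3 - <<'E'
import cv2
t=cv2.imread('pics/top0.png');s=cv2.imread('pics/scene0.png')
cv2.imwrite('pics/a.png',cv2.resize(t[150:290,150:350],None,fx=4,fy=4,interpolation=2))
cv2.imwrite('pics/b.png',cv2.resize(t[120:290,320:500],None,fx=3.5,fy=3.5,interpolation=2))
cv2.imwrite('pics/c.png',cv2.resize(s[100:310,220:420],None,fx=2.8,fy=2.8,interpolation=2))
E
```

```text
t 2.275 q [ 1.177  0.421  0.166  0.953 -0.071  1.589  0.011] p [ 0.1712 -0.6193  0.6667] x [0.965 0.264 0.001] y [ 0.259 -0.948  0.183] z [ 0.049 -0.176 -0.983] tilt 10.53 grasp [ 0.1787 -0.6466  0.5143] F [ 0.2 -1.4  0.5] w 0.0854317641057683
```

View pics/a.png

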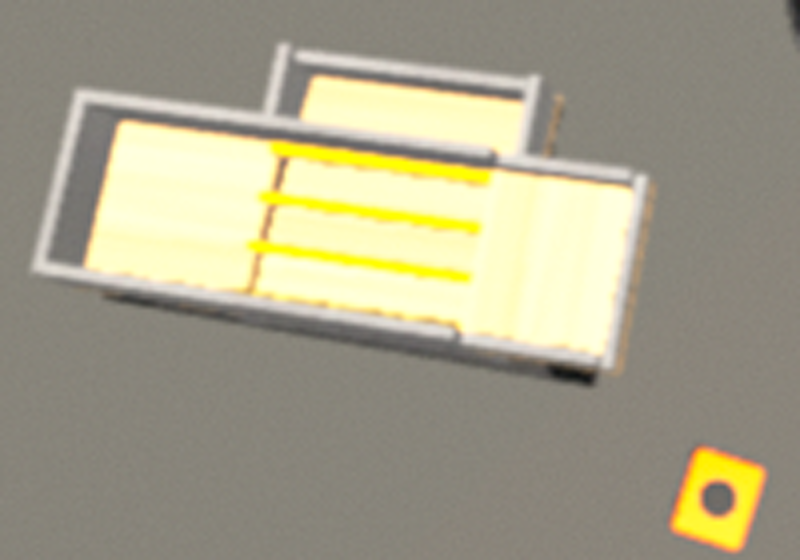

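View pics/b.png

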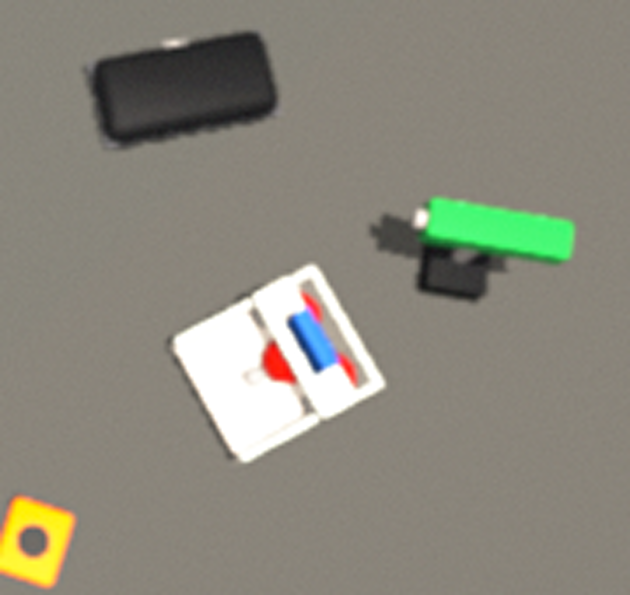

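View pics/c.png

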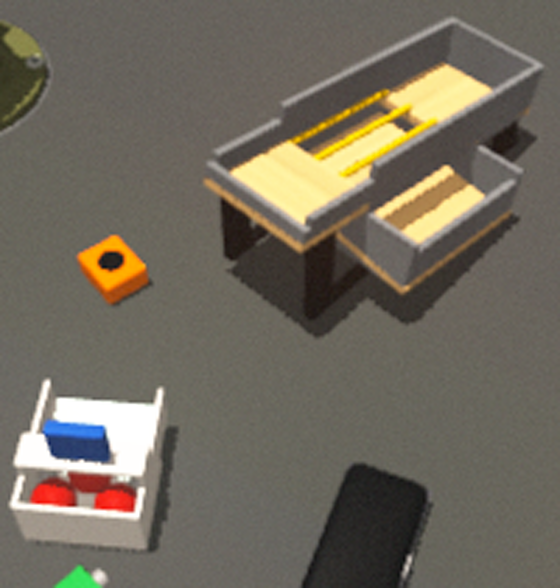

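Run:
```python
from geo import *
a=lambda u,v,z:onz('top',150+u/4,150+v/4,z)[:2]
b=lambda u,v,z:onz('top',320+u/3.5,120+v/3.5,z)[:2]
TR=a(646,176,.161);TL=a(612,366,.161);BR=a(76,93,.105);BL=a(36,271,.105)
for n,p in dict(TR=TR,TL=TL,BR=BR,BL=BL).items(): print(n,p.round(4))
top=(TR+TL)/2;bot=(BR+BL)/2
print('top',top,'len',np.linalg.norm(bot-top),'widths',np.linalg.norm(TR-TL),np.linalg.norm(BR-BL),'downaz',np.degrees(np.arctan2(*(bot-top)[::-1])), 'perp',np.degrees(np.arctan2(*(TR-TL)[::-1])))
# bars
# scoop corners z=.064 ; handle top z .126
C=[b(170,345,.064),b(240,460,.064),b(383,382,.064),b(318,265,.064)]
print(np.array(C).round(4)); c=sum(C)/4
f=(C[0]+C[1]-C[2]-C[3])/2;print('scoop ctr',c,'len',np.linalg.norm(f),'w',np.linalg.norm(C[0]-C[1]),'head',np.degrees(np.arctan2(f[1],f[0])))
import cv2
t=cv2.imread('pics/top0.png');h=cv2.inRange(cv2.cvtColor(t,cv2.COLOR_BGR2HSV),(105,150,80),(125,255,255));h[:,:380]=0;h[:,440:]=0;h[250:]=0
n=np.argwhere(h);print(len(n));r=cv2.minAreaRect(n[:,::-1].astype(np.float32));print(r)
print('handle z.12',onz('top',*r[0],.12)[:2]);u=f/np.linalg.norm(f);print('handle from ctr', c-u*.019)
s=cv2.imread('pics/scene0.png');h=cv2.inRange(cv2.cvtColor(s,cv2.COLOR_BGR2HSV),(105,120,60),(125,255,255));h[:,:220]=0;h[:,280:]=0;h[280:]=0;h[:230]=0
n=np.argwhere(h);r2=cv2.minAreaRect(n[:,::-1].astype(np.float32));print(len(n),r2)
o1,d1=ray('scene',*r2[0]);
for z in(.1,.106,.112):print(z,onz('scene',*r2[0],z)[:2])
print('case',b(185,88,.04),'laser',b(500,230,.12),'meter',onz('top',330,275,.028))
```

```text
TR [ 0.5703 -0.0881]
TL [ 0.4479 -0.0657]
BR [0.6425 0.2983]
BL [0.5202 0.3184]
top [ 0.50911071 -0.07690542] len 0.3919881110967785 widths 0.12444748519216374 0.12393213402667409 downaz 79.38413321823693 perp -10.344300764927995
[[ 0.5207 -0.2463]
 [ 0.4295 -0.2982]
 [ 0.49   -0.4136]
 [ 0.5847 -0.3669]]
scoop ctr [ 0.50621559 -0.33125817] len 0.13346598670970472 w 0.10492731578044628 head 117.80503969737984
59
((408.6528625488281, 216.61917114257812), (16.123870849609375, 6.118433475494385), 59.74356460571289)
handle z.12 [ 0.5163274  -0.34521342]
handle from ctr [ 0.51507841 -0.34806443]
264 ((246.66384887695312, 257.1075134277344), (23.89403533935547, 12.326751708984375), 6.709836959838867)
0.1 [ 0.51056032 -0.34716689]
0.106 [ 0.51355182 -0.34929529]
0.112 [ 0.51654332 -0.3514237 ]
case [ 0.7411048  -0.26891411] laser [ 0.59946512 -0.49534304] meter [ 0.36834777 -0.13873099  0.028     ]
```

Call:
servo_tool:
  targets:
    - [[0,42,-36,-7,0],[0,42,-36,-7,0],[0,42,-36,-7,0],[0,42,-36,-7,0],[0,42,-36,-7,0]]

```text
time: 2.9
tcp_pos: [0.3276, -0.3882, 0.6792]
tool_rot: [0.985, 0.132, 0.017, 0.106]
wrist_force: [1.2, -1.3, -0.2]
width: 0.0855
```

```bash
python3 st.py
```

```text
t 2.9 q [ 0.725  0.16   0.076  1.291  0.086  1.5   -0.503] p [ 0.3276 -0.3882  0.6792] x [0.965 0.263 0.007] y [ 0.256 -0.943  0.213] z [ 0.062 -0.204 -0.977] tilt 12.32 grasp [ 0.3373 -0.4198  0.5278] F [ 1.2 -1.3 -0.2] w 0.08550534102770681
```

Call:
servo_tool:
  targets:
    - [[0,42,-36,-7,-0.18],[0,42,-45,-7,-0.18],[0,42,-45,-7,-0.18],[0,42,-45,-10,-0.18],[0,30,-50,-10,-0.18]]

```text
time: 3.52
tcp_pos: [0.3557, -0.1039, 0.6655]
tool_rot: [0.828, 0.551, -0.027, 0.1]
wrist_force: [0.4, 0.5, 1.2]
width: 0.0853
```

```bash
python3 st.py
```

```text
t 3.525 q [ 0.383 -0.054 -0.237  1.555  0.173  1.544 -0.248] p [ 0.3557 -0.1039  0.6655] x [ 0.392  0.907 -0.156] y [ 0.918 -0.374  0.136] z [ 0.065 -0.196 -0.978] tilt 11.93 grasp [ 0.3658 -0.1343  0.5139] F [0.4 0.5 1.2] w 0.0852742976603751
```

Call:
servo_tool:
  targets:
    - [[0,45,-34,-12,0],[0,45,-36,-12,0],[0,45,-36,-12,0],[0,45,-36,-12,0],[0,45,-38,-12,0]]

```text
time: 4.15
tcp_pos: [0.2747, 0.1806, 0.6663]
tool_rot: [0.831, 0.547, -0.025, 0.096]
wrist_force: [1.4, 0.8, -0.3]
width: 0.085
```

Call:
servo_tool:
  targets:
    - [[0,45,-38,-12,0],[0,40,-40,-12,0],[0,40,-40,-12,0],[0,35,-42,-12,0],[0,30,-42,-12,0]]

```text
time: 4.78
tcp_pos: [0.1637, 0.4408, 0.6679]
tool_rot: [0.833, 0.545, -0.031, 0.091]
wrist_force: [1.2, 0.4, 0.8]
width: 0.0851
```

```bash
python3 st.py
```

```text
t 4.775 q [-0.583  0.326 -1.117  1.247  0.337  1.928 -2.028] p [0.1637 0.4408 0.6679] x [ 0.404  0.902 -0.15 ] y [ 0.914 -0.389  0.118] z [ 0.048 -0.185 -0.982] tilt 11.03 grasp [0.1712 0.4121 0.5158] F [1.2 0.4 0.8] w 0.08514974376747116
```

Call:
servo_tool:
  targets:
    - [[0,-9,-50,-4,0],[0,-9,-50,-4,0],[0,0,-50,-6,0],[0,27,-23,-45,0],[0,27,-23,-45,0]]

```text
time: 5.4
tcp_pos: [0.0165, 0.5199, 0.6485]
tool_rot: [0.829, 0.543, -0.058, 0.118]
wrist_force: [0.9, 1.0, -1.2]
width: 0.0851
```

```bash
python3 st.py
```

```text
t 5.4 q [-1.276  0.357 -0.536  1.138  0.162  1.954 -2.177] p [0.0165 0.5199 0.6485] x [ 0.403  0.887 -0.224] y [ 0.915 -0.382  0.133] z [ 0.033 -0.259 -0.965] tilt 15.12 grasp [0.0215 0.4798 0.4989] F [ 0.9  1.  -1.2] w 0.08510351827910248
```

Call:
servo_tool:
  targets:
    - [[0,27,-23,-48,0],[0,27,-23,-48,0],[0,27,-23,-48,0],[0,27,-23,-48,0],[0,0,0,0,0]]

```text
time: 6.02
tcp_pos: [-0.0084, 0.5728, 0.6794]
tool_rot: [0.832, 0.55, -0.033, 0.073]
wrist_force: [0.3, -0.1, 0.6]
width: 0.085
```

```bash
python3 st.py
```

```text
t 6.025 q [-1.634e+00  4.100e-01  1.000e-03  9.270e-01  1.700e-02  1.964e+00
 -2.031e+00] p [-0.0084  0.5728  0.6794] x [ 0.394  0.909 -0.135] y [ 0.919 -0.385  0.085] z [ 0.026 -0.157 -0.987] tilt 9.17 grasp [-0.0044  0.5484  0.5264] F [ 0.3 -0.1  0.6] w 0.085025062477453
```

Call:
servo_tool:
  targets:
    - [[0,32,-28,-45,0],[0,32,-28,-45,0],[0,32,-28,-45,0],[0,0,0,0,0]]

```text
time: 6.52
tcp_pos: [-0.0281, 0.5949, 0.7274]
tool_rot: [0.837, 0.547, 0.008, 0.008]
wrist_force: [1.6, 0.4, 0.1]
width: 0.0851
```

```bash
python3 st.py
```

```text
t 6.525 q [-1.788  0.443  0.284  0.752 -0.105  1.964 -1.984] p [-0.0281  0.5949  0.7274] x [0.402 0.916 0.005] y [ 0.915 -0.402  0.023] z [ 0.023 -0.005 -1.   ] tilt 1.34 grasp [-0.0245  0.5942  0.5725] F [1.6 0.4 0.1] w 0.08506448440685523
```

Call:
servo_tool:
  targets:
    - [[0,-16,49,10,0],[0,-16,49,10,0],[0,-16,49,10,0],[0,-16,49,10,0],[0,-16,49,10,0]]

```text
time: 7.15
tcp_pos: [0.1663, 0.4197, 0.6823]
tool_rot: [0.838, 0.546, 0.005, 0.013]
wrist_force: [0.7, 0.8, 0.4]
width: 0.0854
```

Call:
servo_tool:
  targets:
    - [[0,-16,49,10,0],[0,-16,49,10,0],[0,-20,49,10,0],[0,-25,45,10,0],[0,-35,40,10,0]]

```text
time: 7.78
tcp_pos: [0.3343, 0.2231, 0.6392]
tool_rot: [0.838, 0.546, 0.005, 0.014]
wrist_force: [0.6, -0.2, 1.3]
width: 0.0853
```

```bash
python3 st.py
```

```text
t 7.775 q [-1.223  0.031  0.587  1.537  0.011  1.57  -1.052] p [0.3343 0.2231 0.6392] x [ 0.404  0.915 -0.007] y [ 0.914 -0.404  0.029] z [ 0.024 -0.018 -1.   ] tilt 1.69 grasp [0.3379 0.2204 0.4842] F [ 0.6 -0.2  1.3] w 0.08534416339279728
```

Call:
servo_tool:
  targets:
    - [[0,-38,38,15,0],[0,-38,38,15,0],[0,-38,38,15,0],[0,-38,38,18,0],[0,-38,35,18,0]]

```text
time: 8.4
tcp_pos: [0.43, -0.0277, 0.5645]
tool_rot: [0.837, 0.546, 0.005, 0.013]
wrist_force: [0.6, 1.2, 0.7]
width: 0.0853
```

Call:
servo_tool:
  targets:
    - [[0,-38,33,18,0],[0,-38,33,18,0],[0,-38,33,18,0],[0,-38,28,20,0],[0,-38,25,20,0]]

```text
time: 9.02
tcp_pos: [0.4953, -0.2643, 0.4746]
tool_rot: [0.837, 0.547, 0.005, 0.012]
wrist_force: [0.5, 0.4, 0.7]
width: 0.0855
```

Call:
servo_tool:
  targets:
    - [[0,-38,25,20,0.16],[0,0,0,20,0.17],[0,0,0,20,0.17],[0,0,0,0,0.17]]

```text
time: 9.52
tcp_pos: [0.5039, -0.3083, 0.4144]
tool_rot: [0.971, 0.239, 0.008, 0.009]
wrist_force: [0.1, -0.7, 0.4]
width: 0.085
```

```bash
python3 st.py
```

```text
t 9.525 q [-0.075  0.62   1.029  1.6   -0.564  1.221 -0.028] p [ 0.5039 -0.3083  0.4144] x [0.886 0.464 0.011] y [ 0.464 -0.886  0.021] z [ 0.019 -0.013 -1.   ] tilt 1.33 grasp [ 0.5069 -0.3103  0.2594] F [ 0.1 -0.7  0.4] w 0.08502986080795039
```

```bash
cat > wr.py <<'E'
import sys,cv2,numpy as np
from plant import *
from scipy.spatial.transform import Rotation as R
s=state();im=grab_frame('wrist');cv2.imwrite(sys.argv[1],im)
T=np.eye(4);T[:3,:3]=R.from_quat(s['tool_rot']).as_matrix();T[:3,3]=s['tcp_pos'];Tc=T@camera_params('wrist')['hand_eye']
from geo import *
K=camera_params('wrist')['mtx']
def W(u,v,z):
    d=Tc[:3,:3]@np.array([(u-K[0,2])/K[0,0],-(v-K[1,2])/K[1,1],-1.]);o=Tc[:3,3];return o+d*(z-o[2])/d[2]
h=cv2.inRange(cv2.cvtColor(im,cv2.COLOR_BGR2HSV),(105,120,50),(125,255,255))
n,l,st,c=cv2.connectedComponentsWithStats(h);i=1+np.argmax(st[1:,4]);p=np.argwhere(l==i)[:,::-1].astype(np.float32)
r=cv2.minAreaRect(p);bx=cv2.boxPoints(r);print(st[i],r)
for q in bx:print(q,W(*q,.126).round(4))
E
python3 wr.py pics/w1.png
```

```text
[343 174  20  58 994] ((352.40618896484375, 202.53355407714844), (18.542842864990234, 57.220027923583984), 2.12109637260437)
[342.0822 230.7808] [ 0.488  -0.3496  0.126 ]
[344.2     173.59999] [ 0.5364 -0.3251  0.126 ]
[362.73016 174.2863 ] [ 0.5435 -0.3401  0.126 ]
[360.61237 231.46712] [ 0.4953 -0.3655  0.126 ]
```

View pics/w1.png

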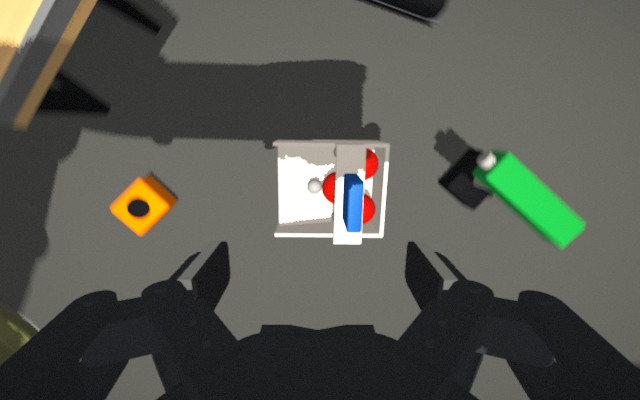

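Call:
servo_tool:
  targets:
    - [[0,-11,33,0,0],[0,0,0,50,0],[0,0,0,50,0],[0,0,0,30,0],[0,0,0,18,0]]
  squeeze: 60

```text
time: 10.2
tcp_pos: [0.513, -0.345, 0.2666]
tool_rot: [0.97, 0.243, 0.009, 0.009]
wrist_force: [0.7, 0.8, 0.3]
width: 0.0854
```

Call:
servo_tool:
  targets:
    - [[0,0,0,0,0],[1,0,0,0,0],[1,0,0,0,0],[1,0,0,0,0],[1,0,0,0,0]]

```text
time: 10.82
tcp_pos: [0.5122, -0.3444, 0.268]
tool_rot: [0.97, 0.241, 0.009, 0.011]
wrist_force: [-1.4, 2.6, 13.2]
width: 0.0134
```

```bash
python3 st.py
```

```text
t 10.825 q [ 0.061  0.786  0.885  1.718 -0.732  0.969  0.142] p [ 0.5122 -0.3444  0.268 ] x [0.884 0.468 0.013] y [ 0.468 -0.884  0.025] z [ 0.023 -0.016 -1.   ] tilt 1.63 grasp [ 0.5158 -0.347   0.113 ] F [-1.4  2.6 13.2] w 0.013362079827710259
```

Call:
servo_tool:
  targets:
    - [[1,0,0,-20,0],[1,0,0,-30,0],[1,0,0,-20,0],[1,-25,3,0,0],[1,-32,3,0,0]]

```text
time: 11.45
tcp_pos: [0.4631, -0.375, 0.3375]
tool_rot: [0.97, 0.242, 0.009, 0.011]
wrist_force: [-0.0, -1.2, -3.6]
width: 0.013
```

Call:
servo_tool:
  targets:
    - [[1,-35,3,0,0],[1,-35,3,0,0],[1,-33,3,0,0],[1,-25,3,0,0],[1,0,0,0,-0.08]]

```text
time: 12.08
tcp_pos: [0.3529, -0.4472, 0.3365]
tool_rot: [0.96, 0.278, 0.008, 0.012]
wrist_force: [0.9, 0.3, -3.4]
width: 0.0134
```

```bash
python3 st.py; python3 -c "
from plant import *
import cv2
cv2.imwrite('pics/s1.png',grab_frame('scene'))"
```

```text
t 12.075 q [ 0.316  0.633  0.914  1.77  -0.601  1.011  0.452] p [ 0.3529 -0.4472  0.3365] x [0.845 0.535 0.009] y [ 0.534 -0.845  0.027] z [ 0.022 -0.018 -1.   ] tilt 1.61 grasp [ 0.3562 -0.4499  0.1816] F [ 0.9  0.3 -3.4] w 0.013423153504144166
```

View pics/s1.png

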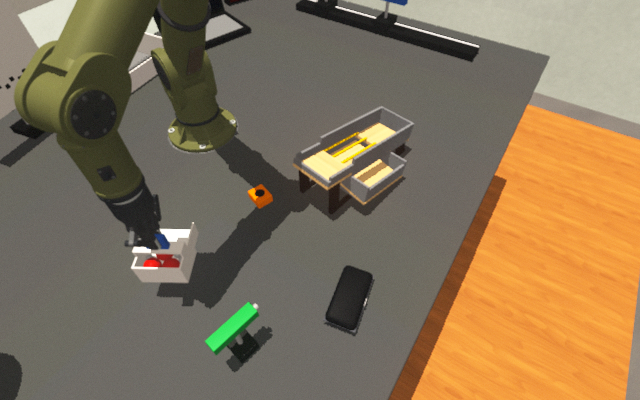

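Call:
servo_tool:
  targets:
    - [[1,0,0,0,-0.14],[1,0,0,0,-0.18],[1,0,0,0,-0.18],[1,0,0,0,-0.18],[1,0,0,0,-0.18]]

```text
time: 12.75
tcp_pos: [0.3556, -0.4455, 0.336]
tool_rot: [0.754, 0.656, 0.003, 0.014]
wrist_force: [-0.4, 0.5, -3.3]
width: 0.0133
```

Call:
servo_tool:
  targets:
    - [[1,0,0,0,-0.18],[1,0,0,0,-0.18],[1,0,0,0,-0.18],[1,0,0,0,-0.18],[1,0,0,0,-0.18]]

```text
time: 13.38
tcp_pos: [0.3555, -0.4456, 0.3359]
tool_rot: [0.394, 0.919, -0.003, 0.013]
wrist_force: [-0.5, 0.2, -3.0]
width: 0.0136
```

```bash
python3 st.py
```

```text
t 13.375 q [ 0.594  0.505  0.404  1.766 -0.257  0.895  1.87 ] p [ 0.3555 -0.4456  0.3359] x [-0.689  0.724 -0.027] y [0.724 0.69  0.005] z [ 0.022 -0.016 -1.   ] tilt 1.58 grasp [ 0.3589 -0.4482  0.181 ] F [-0.5  0.2 -3. ] w 0.013645291481494579
```

Call:
servo_tool:
  targets:
    - [[1,0,0,0,-0.18],[1,0,0,0,-0.18],[1,0,0,0,-0.18],[1,0,0,20,-0.18],[1,0,0,25,-0.12]]

```text
time: 14.0
tcp_pos: [0.3565, -0.4467, 0.291]
tool_rot: [-0.014, 1.0, -0.009, 0.012]
wrist_force: [0.1, 0.7, -3.0]
width: 0.0127
```

Call:
servo_tool:
  targets:
    - [[1,0,0,12,0],[1,0,0,6,0],[1,0,0,3,0],[1,0,0,2,0]]

```text
time: 14.5
tcp_pos: [0.3578, -0.4475, 0.2693]
tool_rot: [-0.012, 1.0, -0.01, 0.012]
wrist_force: [0.2, 0.1, 12.2]
width: 0.0135
```

```bash
python3 st.py
```

```text
t 14.5 q [ 0.76   0.564  0.148  1.834 -0.13   0.723  2.576] p [ 0.3578 -0.4475  0.2693] x [-0.999 -0.025 -0.025] y [-0.024  1.    -0.019] z [ 0.025 -0.019 -1.   ] tilt 1.79 grasp [ 0.3616 -0.4504  0.1143] F [ 0.2  0.1 12.2] w 0.013485756458677028
```

Call:
servo_tool:
  targets:
    - [[0.5,0,0,0,0],[0,0,0,0,0],[0,0,0,-15,0],[0,0,0,-50,0.1],[0,0,0,-60,0.18]]

```text
time: 15.12
tcp_pos: [0.3537, -0.4446, 0.3942]
tool_rot: [0.13, 0.991, -0.006, 0.012]
wrist_force: [1.9, -1.0, 0.2]
width: 0.0856
```

```bash
python3 st.py; python3 -c "
from plant import *
import cv2
cv2.imwrite('pics/s2.png',grab_frame('scene'))"
```

```text
t 15.125 q [ 0.68   0.427  0.267  1.687 -0.139  1.02   2.304] p [ 0.3537 -0.4446  0.3942] x [-0.966  0.257 -0.025] y [ 0.257  0.966 -0.009] z [ 0.022 -0.015 -1.   ] tilt 1.51 grasp [ 0.3571 -0.447   0.2393] F [ 1.9 -1.   0.2] w 0.08558577488485536
```

View pics/s2.png

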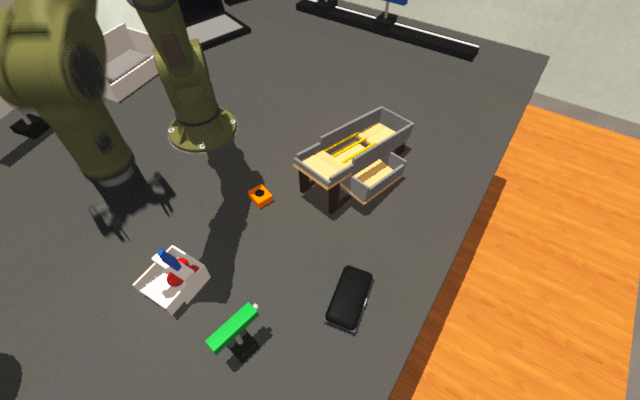

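```bash
cat > plan.py <<'E'
import sys,numpy as np
from plant import state
from scipy.spatial.transform import Rotation as R
# args: n tw dx dy dz (mm world) groups
s=state();M=R.from_quat(s['tool_rot'])
a=[float(x) for x in sys.argv[1:]]
for i in range(0,len(a),5):
    n,tw,d=int(a[i]),a[i+1],np.array(a[i+2:i+5])/a[i]
    for k in range(n):
        print([0]+np.round(M.inv().apply(d)).astype(int).tolist()+[tw]);M=M*R.from_rotvec([0,0,tw])
E
python3 plan.py 9 0.18 -335 -115 280 4 0.18 0 -150 160
```

```text
[0, 31, -23, -32, 0.18]
[0, 27, -28, -32, 0.18]
[0, 21, -32, -32, 0.18]
[0, 15, -36, -32, 0.18]
[0, 9, -38, -32, 0.18]
[0, 2, -39, -32, 0.18]
[0, -5, -38, -32, 0.18]
[0, -12, -37, -32, 0.18]
[0, -18, -34, -32, 0.18]
[0, -36, 13, -39, 0.18]
[0, -33, 19, -39, 0.18]
[0, -29, 25, -39, 0.18]
[0, -24, 30, -39, 0.18]
```

Call:
servo_tool:
  targets:
    - [[0,31,-23,-32,0.18],[0,27,-28,-32,0.18],[0,21,-32,-32,0.18],[0,15,-36,-32,0.18],[0,9,-38,-32,0.18]]

```text
time: 15.8
tcp_pos: [0.1686, -0.513, 0.5517]
tool_rot: [0.548, 0.836, -0.001, 0.015]
wrist_force: [-0.2, -0.2, -0.0]
width: 0.0854
```

Call:
servo_tool:
  targets:
    - [[0,2,-39,-32,0.18],[0,-5,-38,-32,0.18],[0,-12,-37,-32,0.18],[0,-18,-34,-32,0.18]]

```text
time: 16.3
tcp_pos: [0.0215, -0.5659, 0.6773]
tool_rot: [0.807, 0.59, 0.004, 0.014]
wrist_force: [0.2, -0.2, 0.0]
width: 0.0851
```

```bash
python3 st.py;python3 plan.py 5 0 0 -225 225
```

```text
t 16.3 q [ 1.082  0.395  0.762  1.057 -0.302  1.77   1.43 ] p [ 0.0215 -0.5659  0.6773] x [ 0.304  0.953 -0.01 ] y [ 0.952 -0.304  0.027] z [ 0.023 -0.018 -1.   ] tilt 1.66 grasp [ 0.025  -0.5686  0.5224] F [ 0.2 -0.2  0. ] w 0.08505938743547754
[0, -43, 15, -44, 0.0]
[0, -43, 15, -44, 0.0]
[0, -43, 15, -44, 0.0]
[0, -43, 15, -44, 0.0]
[0, -43, 15, -44, 0.0]
```

Call:
servo_tool:
  targets:
    - [[0,-43,15,-44,0],[0,-43,15,-44,0],[0,-43,15,-44,0],[0,-43,15,-44,0],[0,-43,15,-44,0]]

```text
time: 16.92
tcp_pos: [0.0285, -0.6597, 0.7484]
tool_rot: [0.801, 0.594, -0.037, 0.064]
wrist_force: [-0.3, 0.2, -0.7]
width: 0.0854
```

```bash
python3 st.py;python3 plan.py 5 0 0 -225 225
```

```text
t 16.925 q [ 1.455  0.56   0.136  0.472 -0.096  1.964  1.227] p [ 0.0285 -0.6597  0.7484] x [ 0.292  0.947 -0.136] y [ 0.956 -0.287  0.059] z [ 0.017 -0.147 -0.989] tilt 8.52 grasp [ 0.0311 -0.6826  0.5951] F [-0.3  0.2 -0.7] w 0.0853873010529485
[0, -49, 16, -38, 0.0]
[0, -49, 16, -38, 0.0]
[0, -49, 16, -38, 0.0]
[0, -49, 16, -38, 0.0]
[0, -49, 16, -38, 0.0]
```

Call:
servo_tool:
  targets:
    - [[0,-45,15,-38,0],[0,-45,15,-38,0],[0,-45,15,-38,0],[0,0,0,0,0]]

```text
time: 17.42
tcp_pos: [0.0266, -0.684, 0.7767]
tool_rot: [0.795, 0.589, -0.075, 0.12]
wrist_force: [0.5, -0.1, -0.6]
width: 0.0855
```

```bash
python3 st.py;python3 plan.py 5 0 0 -225 225
```

```text
t 17.425 q [ 1.468  0.622  0.18   0.275 -0.147  1.964  1.228] p [ 0.0266 -0.684   0.7767] x [ 0.294  0.919 -0.261] y [ 0.955 -0.277  0.103] z [ 0.023 -0.279 -0.96 ] tilt 16.27 grasp [ 0.0301 -0.7273  0.6279] F [ 0.5 -0.1 -0.6] w 0.08549158875888027
[0, -53, 17, -31, 0.0]
[0, -53, 17, -31, 0.0]
[0, -53, 17, -31, 0.0]
[0, -53, 17, -31, 0.0]
[0, -53, 17, -31, 0.0]
```

Call:
servo_tool:
  targets:
    - [[0,-45,15,-35,0],[0,-45,15,-35,0],[0,0,0,0,0]]

```text
time: 17.8
tcp_pos: [0.025, -0.6893, 0.7976]
tool_rot: [0.79, 0.585, -0.098, 0.155]
wrist_force: [-0.2, -0.7, 0.2]
width: 0.0857
```

```bash
python3 st.py
```

```text
t 17.8 q [ 1.474  0.65   0.268  0.164 -0.236  1.964  1.23 ] p [ 0.025  -0.6893  0.7976] x [ 0.297  0.894 -0.336] y [ 0.955 -0.268  0.13 ] z [ 0.026 -0.359 -0.933] tilt 21.12 grasp [ 0.029 -0.745  0.653] F [-0.2 -0.7  0.2] w 0.08572217044020046
```

```bash
python3 plan.py 14 0.18 330 330 -430
```

```text
[0, 38, 12, 21, 0.18]
[0, 40, 5, 21, 0.18]
[0, 40, -2, 21, 0.18]
[0, 39, -9, 21, 0.18]
[0, 37, -16, 21, 0.18]
[0, 33, -22, 21, 0.18]
[0, 29, -28, 21, 0.18]
[0, 23, -33, 21, 0.18]
[0, 17, -36, 21, 0.18]
[0, 10, -39, 21, 0.18]
[0, 3, -40, 21, 0.18]
[0, -4, -40, 21, 0.18]
[0, -11, -39, 21, 0.18]
[0, -18, -36, 21, 0.18]
```

Call:
servo_tool:
  targets:
    - [[0,38,12,21,0.18],[0,40,5,21,0.18],[0,40,-2,21,0.18],[0,39,-9,21,0.18],[0,37,-16,21,0.18]]

```text
time: 18.42
tcp_pos: [0.1264, -0.5795, 0.6557]
tool_rot: [0.959, 0.219, -0.027, 0.18]
wrist_force: [2.0, 0.5, 0.1]
width: 0.0855
```

Call:
servo_tool:
  targets:
    - [[0,33,-22,21,0.18],[0,29,-28,21,0.18],[0,23,-33,21,0.18],[0,17,-36,21,0.18],[0,10,-39,21,0.18]]

```text
time: 19.05
tcp_pos: [0.2297, -0.4548, 0.4982]
tool_rot: [0.959, -0.219, 0.053, 0.174]
wrist_force: [0.6, -0.2, -0.1]
width: 0.0854
```

```bash
python3 st.py
```

```text
t 19.05 q [ 0.5    0.191  0.606  1.796  0.051  0.852 -0.969] p [ 0.2297 -0.4548  0.4982] x [ 0.898 -0.402  0.179] y [-0.439 -0.843  0.311] z [ 0.026 -0.357 -0.934] tilt 21.0 grasp [ 0.2337 -0.5102  0.3535] F [ 0.6 -0.2 -0.1] w 0.08541910297447354
```

```bash
python3 plan.py 6 0.175 125 92 -158
```

```text
[0, 8, -30, 20, 0.175]
[0, 2, -31, 20, 0.175]
[0, -3, -31, 20, 0.175]
[0, -8, -30, 20, 0.175]
[0, -13, -28, 20, 0.175]
[0, -18, -25, 20, 0.175]
```

Call:
servo_tool:
  targets:
    - [[0,8,-30,20,0.175],[0,2,-31,20,0.175],[0,-3,-31,20,0.175],[0,-8,-30,20,0.175],[0,-13,-28,20,0.175]]

```text
time: 19.68
tcp_pos: [0.333, -0.3801, 0.3653]
tool_rot: [0.775, -0.605, 0.122, 0.135]
wrist_force: [0.7, -0.1, -0.8]
width: 0.0857
```

Call:
servo_tool:
  targets:
    - [[0,-18,-25,20,0.175],[0,0,0,0,0]]

```text
time: 19.92
tcp_pos: [0.3543, -0.3641, 0.3375]
tool_rot: [0.723, -0.667, 0.131, 0.125]
wrist_force: [0.0, -0.7, 1.5]
width: 0.0856
```

```bash
python3 st.py; python3 wr.py pics/w2.png
```

```text
t 19.925 q [ 0.101  0.447  0.792  2.042 -0.167  0.496 -2.128] p [ 0.3543 -0.3641  0.3375] x [ 0.076 -0.931  0.356] y [-0.997 -0.08   0.005] z [ 0.023 -0.355 -0.935] tilt 20.85 grasp [ 0.3579 -0.4191  0.1927] F [ 0.  -0.7  1.5] w 0.08555219859983054
[ 274  193   70   24 1358] ((308.5473937988281, 204.66307067871094), (69.28530883789062, 19.94919776916504), 3.2397005558013916)
[273.39642 212.66397] [ 0.3903 -0.4435  0.126 ]
[274.5238  192.74664] [ 0.3909 -0.4576  0.126 ]
[343.69836 196.66217] [ 0.3419 -0.4587  0.126 ]
[342.57098 216.5795 ] [ 0.3417 -0.4446  0.126 ]
```

View pics/w2.png

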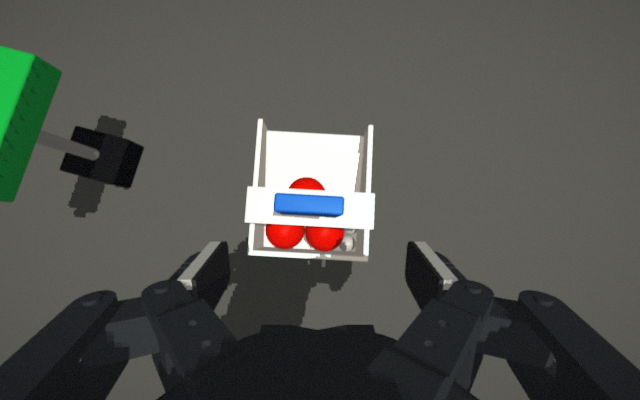

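Call:
servo_tool:
  targets:
    - [[0,1,-6,25,0.03],[0,0,0,35,0],[0,0,0,20,0],[0,0,0,9,0],[0,0,0,0,0]]
  squeeze: 90

```text
time: 20.6
tcp_pos: [0.3611, -0.4, 0.258]
tool_rot: [0.711, -0.679, 0.136, 0.123]
wrist_force: [0.0, -0.3, 0.1]
width: 0.0856
```

Call:
servo_tool:
  targets:
    - [[1,0,0,0,0],[1,0,0,0,0],[1,0,0,0,0],[1,0,0,0,0]]

```text
time: 21.1
tcp_pos: [0.3621, -0.3995, 0.2586]
tool_rot: [0.711, -0.679, 0.137, 0.123]
wrist_force: [-0.4, 3.3, 9.1]
width: 0.0489
```

```bash
python3 st.py
```

```text
t 21.1 q [ 0.291  0.58   0.619  2.065 -0.283  0.309 -2.057] p [ 0.3621 -0.3995  0.2586] x [ 0.04  -0.932  0.361] y [-0.999 -0.048 -0.012] z [ 0.028 -0.36  -0.932] tilt 21.18 grasp [ 0.3665 -0.4553  0.114 ] F [-0.4  3.3  9.1] w 0.04890024514758836
```

Call:
servo_tool:
  targets:
    - [[1,7,0,-19,0],[1,14,0,-37,0],[1,18,0,-47,0],[1,7,0,-19,0],[1,0,0,0,0]]

```text
time: 21.72
tcp_pos: [0.3605, -0.3983, 0.3889]
tool_rot: [0.711, -0.679, 0.137, 0.122]
wrist_force: [-0.0, 0.3, -3.8]
width: 0.0485
```

```bash
python3 st.py; python3 -c "
from plant import *
import cv2
cv2.imwrite('pics/s3.png',grab_frame('scene'))"
```

```text
t 21.725 q [ 0.126  0.421  0.828  1.908 -0.154  0.637 -2.125] p [ 0.3605 -0.3983  0.3889] x [ 0.04  -0.932  0.361] y [-0.999 -0.047 -0.013] z [ 0.029 -0.36  -0.932] tilt 21.18 grasp [ 0.365  -0.4541  0.2444] F [-0.   0.3 -3.8] w 0.048514612545323
```

View pics/s3.png

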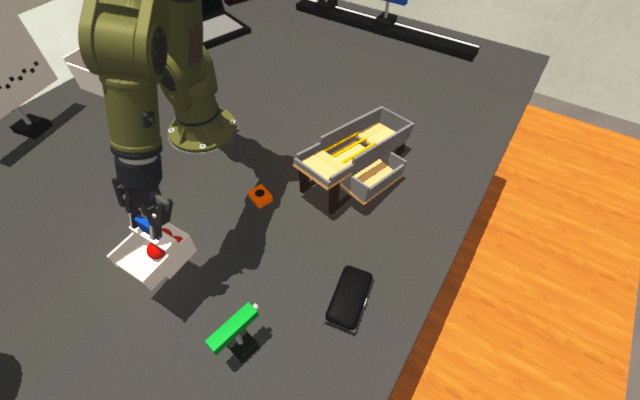

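```bash
cat > model.py <<'E'
import numpy as np
from scipy.spatial.transform import Rotation as R
# at grasp
tq=R.from_quat([0.711,-0.679,0.137,0.123]);tp=np.array([.3621,-.3995,.2586])
h0=np.radians(-88.7);S0=R.from_euler('z',h0-np.pi/2)   # scoop y = heading
G0=np.array([.366,-.451,.107])
Rts=tq.inv()*S0; pts=tq.inv().apply(G0-tp)   # scoop grip in tool frame
top=np.array([.509,-.077]);dn=np.array([.184,.983]);ax=np.array([.983,-.184])
P={'lip':(0,80,-68),'lipL':(-50,80,-68),'lipR':(50,80,-68),'cL':(-54,82,-86),'cR':(54,82,-86),'kL':(-54,40,-106),'kR':(54,40,-106),'bL':(-54,-44,-106),'bR':(54,-44,-106)}
P={k:np.array(v)/1000 for k,v in P.items()}
def pose(phi,T=None):  # after ccw twist phi(deg), TCP at origin
    q=tq*R.from_euler('z',-phi,degrees=True);return q
def pts_rel(phi):
    q=pose(phi);Rs=q*Rts;return {k:q.apply(pts)+Rs.apply(v) for k,v in P.items()},Rs
def to_sorter(p): d=p[:2]-top;return np.array([d@ax,d@dn,p[2]])
E
python3 - <<'E'
from model import *
for phi in (0,40,60,80,100,110,120,130,140,150,165,180):
    p,Rs=pts_rel(phi);h=Rs.apply([0,1,0]);x=Rs.apply([1,0,0]);L=p['lip']
    # lip target sorter (x,y,z)
    print(phi,'head',np.degrees(np.arctan2(h[1],h[0])).round(0),'dip',np.degrees(np.arcsin(-h[2])).round(1),'roll',np.degrees(np.arcsin(x[2])).round(1),'lipTCP',(L*1000).round(0),
     {k:((v-L)@np.array([[ax[0],dn[0],0],[ax[1],dn[1],0],[0,0,1]])*1000).round(0).astype(int).tolist() for k,v in p.items() if k!='lip'})
E
```

```text
0 head -89.0 dip -0.0 roll 0.0 lipTCP [   6. -131. -220.] {'lipL': [49, 10, 0], 'lipR': [-49, -10, 0], 'cL': [53, 9, -18], 'cR': [-52, -13, -18], 'kL': [45, 50, -38], 'kR': [-61, 28, -38], 'bL': [27, 132, -38], 'bR': [-78, 110, -38]}
40 head -52.0 dip 3.8 roll 13.7 lipTCP [  34. -123. -222.] {'lipL': [31, 37, -12], 'lipR': [-31, -37, 12], 'cL': [32, 36, -30], 'cR': [-36, -44, -5], 'kL': [-4, 61, -47], 'kR': [-72, -19, -21], 'bL': [-67, 116, -41], 'bR': [-135, 36, -16]}
60 head -34.0 dip 8.7 roll 18.8 lipTCP [  44. -112. -226.] {'lipL': [16, 44, -16], 'lipR': [-16, -44, 16], 'cL': [15, 43, -35], 'cR': [-20, -53, 0], 'kL': [-29, 54, -47], 'kR': [-64, -42, -12], 'bL': [-105, 87, -34], 'bR': [-140, -9, 1]}
80 head -16.0 dip 15.0 roll 21.8 lipTCP [  49.  -99. -231.] {'lipL': [-1, 46, -19], 'lipR': [1, -46, 19], 'cL': [-4, 43, -37], 'cR': [-2, -57, 3], 'kL': [-50, 40, -44], 'kR': [-48, -60, -3], 'bL': [-131, 47, -22], 'bR': [-129, -53, 18]}
100 head 3.0 dip 22.1 roll 22.2 lipTCP [  50.  -85. -236.] {'lipL': [-18, 43, -19], 'lipR': [18, -43, 19], 'cL': [-22, 38, -36], 'cR': [17, -54, 4], 'k
[... 1042 characters left out ...]
 head 54.0 dip 38.2 roll 12.4 lipTCP [  30.  -56. -248.] {'lipL': [-47, 13, -11], 'lipR': [47, -13, 11], 'cL': [-50, 4, -26], 'cR': [51, -25, -3], 'kL': [-65, -39, -16], 'kR': [37, -67, 8], 'bL': [-93, -98, 36], 'bR': [8, -127, 60]}
165 head 72.0 dip 41.1 roll 7.4 lipTCP [  19.  -52. -250.] {'lipL': [-50, 1, -6], 'lipR': [50, -1, 6], 'cL': [-52, -9, -22], 'cR': [55, -12, -8], 'kL': [-55, -54, -9], 'kR': [52, -56, 5], 'bL': [-63, -117, 46], 'bR': [44, -119, 60]}
180 head 90.0 dip 42.4 roll 2.1 lipTCP [   8.  -51. -251.] {'lipL': [-49, -11, -2], 'lipR': [49, 11, 2], 'cL': [-50, -22, -17], 'cR': [56, 2, -13], 'kL': [-40, -66, -3], 'kR': [65, -42, 1], 'bL': [-29, -127, 54], 'bR': [76, -103, 57]}
```

```bash
cat > plan2.py <<'E'
import numpy as np
from plant import state
from scipy.spatial.transform import Rotation as R
def rows(d,sp,tw,g=1):
    s=state();M=R.from_quat(s['tool_rot']);d=np.array(d,float);u=d/sum(sp)
    for a,t in zip(sp,tw):
        print([g]+np.round(M.inv().apply(u*a)).astype(int).tolist()+[round(t,3)]);M=M*R.from_rotvec([0,0,t])
E
python3 - <<'E'
from plan2 import *
from plant import *
d=np.array([.487,0,.456])-state()['tcp_pos'];print(d)
sp=[10,20,30,38,42,42,42,42,42,42,36,24,13]
rows(d*1000,sp,[0]*3+[-.1]+[-.115]*9)
E
```

```text
[0.12654346 0.39781098 0.06847303]
[1, -8, -3, -5, 0]
[1, -16, -7, -10, 0]
[1, -24, -10, -14, 0]
[1, -31, -13, -18, -0.1]
[1, -32, -18, -20, -0.115]
[1, -30, -21, -20, -0.115]
[1, -27, -25, -20, -0.115]
[1, -24, -28, -20, -0.115]
[1, -21, -30, -20, -0.115]
[1, -17, -32, -20, -0.115]
[1, -12, -29, -17, -0.115]
[1, -5, -20, -12, -0.115]
[1, -2, -11, -6, -0.115]
```

Call:
servo_tool:
  targets:
    - [[1,-8,-3,-5,0],[1,-16,-7,-10,0],[1,-24,-10,-14,0],[1,-31,-13,-18,-0.1],[1,-32,-18,-20,-0.115]]

```text
time: 22.4
tcp_pos: [0.4018, -0.2654, 0.4091]
tool_rot: [0.78, -0.598, 0.121, 0.137]
wrist_force: [0.8, -0.3, -3.0]
width: 0.0488
```

Call:
servo_tool:
  targets:
    - [[1,-30,-21,-20,-0.115],[1,-27,-25,-20,-0.115],[1,-24,-28,-20,-0.115],[1,-21,-30,-20,-0.115],[1,-17,-32,-20,-0.115]]

```text
time: 23.02
tcp_pos: [0.465, -0.069, 0.4429]
tool_rot: [0.918, -0.352, 0.077, 0.166]
wrist_force: [0.8, -0.2, -2.6]
width: 0.0487
```

Call:
servo_tool:
  targets:
    - [[1,-12,-29,-17,-0.115],[1,-5,-20,-12,-0.115],[1,-2,-11,-6,-0.115],[1,0,0,0,0]]

```text
time: 23.52
tcp_pos: [0.4862, -0.0017, 0.4546]
tool_rot: [0.965, -0.19, 0.048, 0.177]
wrist_force: [-0.1, -0.7, -3.1]
width: 0.0482
```

```bash
python3 st.py; python3 -c "
from plant import *
import cv2
cv2.imwrite('pics/s4.png',grab_frame('scene'));cv2.imwrite('pics/t4.png',grab_frame('top'))"
```

```text
t 23.525 q [-0.702  0.314  0.706  1.799  0.188  1.089 -2.07 ] p [ 0.4862 -0.0017  0.4546] x [ 0.923 -0.35   0.16 ] y [-0.384 -0.865  0.322] z [ 0.026 -0.359 -0.933] tilt 21.1 grasp [ 0.4902 -0.0574  0.3099] F [-0.1 -0.7 -3.1] w 0.0481622057442216
```

View pics/s4.png

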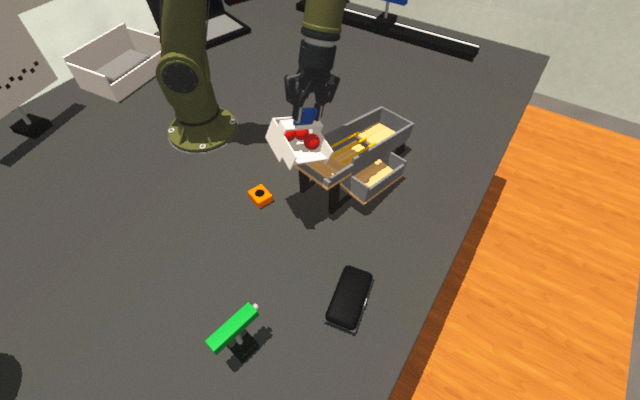

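View pics/t4.png

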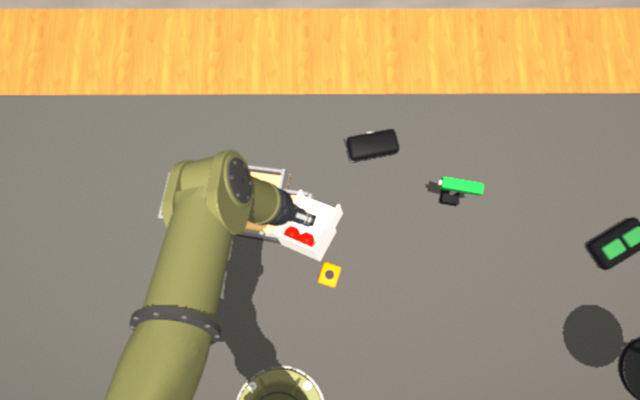

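Call:
servo_tool:
  targets:
    - [[1,0,0,0,-0.187],[1,0,0,0,-0.187],[1,0,0,0,-0.187],[1,0,0,0,-0.187],[1,0,0,0,-0.187]]

```text
time: 24.25
tcp_pos: [0.4856, -0.0042, 0.4552]
tool_rot: [0.947, 0.265, -0.037, 0.18]
wrist_force: [0.2, 0.0, -3.8]
width: 0.0488
```

Call:
servo_tool:
  targets:
    - [[1,0,0,0,-0.187],[1,0,0,0,-0.187]]

```text
time: 24.5
tcp_pos: [0.4857, -0.0043, 0.4553]
tool_rot: [0.881, 0.436, -0.07, 0.17]
wrist_force: [-0.0, -0.3, -1.5]
width: 0.0484
```

```bash
python3 st.py; python3 -c "
from plant import *
import cv2
a=grab_frame('scene');cv2.imwrite('pics/s5.png',cv2.resize(a[60:240,220:440],None,fx=3,fy=3))"
```

```text
t 24.5 q [-0.493  0.272  0.413  1.797  0.29   1.12  -0.874] p [ 0.4857 -0.0043  0.4553] x [ 0.609  0.745 -0.271] y [ 0.792 -0.562  0.238] z [ 0.025 -0.36  -0.933] tilt 21.13 grasp [ 0.4896 -0.06    0.3107] F [-0.  -0.3 -1.5] w 0.048358365136533354
```

View pics/s5.png

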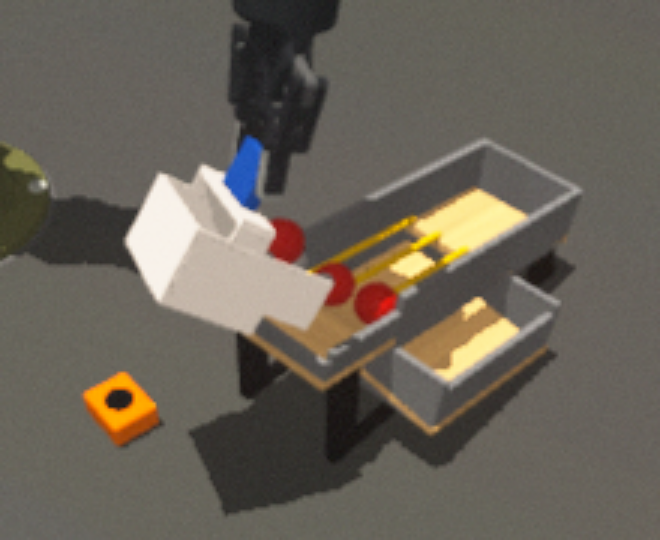

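Call:
servo_tool:
  targets:
    - [[1,0,0,0,0],[1,0,0,0,0],[1,0,0,0,0]]

```text
time: 24.92
tcp_pos: [0.4861, -0.0032, 0.4556]
tool_rot: [0.882, 0.435, -0.069, 0.17]
wrist_force: [0.2, -0.4, -1.7]
width: 0.0485
```

```bash
python3 st.py; python3 -c "
from plant import *
import cv2
a=grab_frame('scene');cv2.imwrite('pics/s6.png',cv2.resize(a[60:240,220:440],None,fx=3,fy=3))"
```

```text
t 24.925 q [-0.495  0.272  0.413  1.796  0.29   1.12  -0.88 ] p [ 0.4861 -0.0032  0.4556] x [ 0.613  0.743 -0.269] y [ 0.79  -0.565  0.24 ] z [ 0.026 -0.359 -0.933] tilt 21.12 grasp [ 0.4902 -0.0589  0.311 ] F [ 0.2 -0.4 -1.7] w 0.04846477514728919
```

View pics/s6.png

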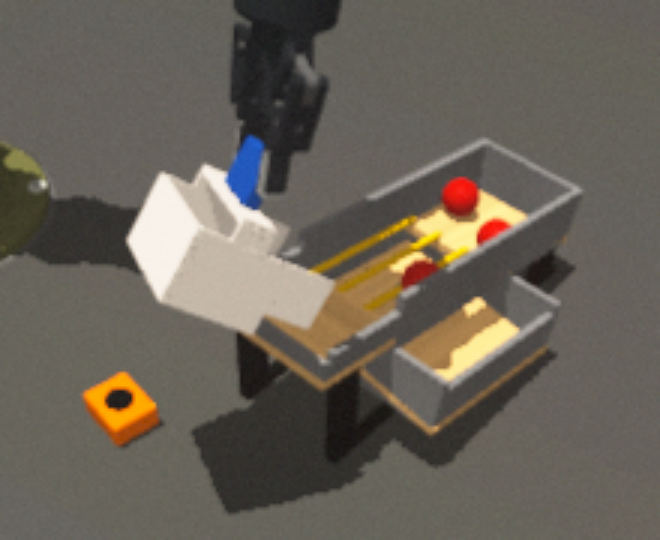

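Call:
servo_tool:
  targets:
    - [[1,0,0,0,-0.18],[1,0,0,0,-0.18],[1,0,0,0,0],[1,0,0,0,0],[1,0,0,0,0]]

```text
time: 25.6
tcp_pos: [0.4861, -0.0032, 0.4556]
tool_rot: [0.79, 0.585, -0.098, 0.155]
wrist_force: [0.3, 0.8, -1.8]
width: 0.0486
```

Call:
servo_tool:
  targets:
    - [[1,0,0,0,0],[1,0,0,0,0],[1,0,0,0,0],[1,0,0,0,0]]

```text
time: 26.1
tcp_pos: [0.4861, -0.0032, 0.4556]
tool_rot: [0.789, 0.586, -0.098, 0.155]
wrist_force: [0.2, -0.2, -1.7]
width: 0.0483
```

```bash
python3 st.py; python3 -c "
from plant import *
import cv2
a=grab_frame('scene');cv2.imwrite('pics/s7.png',cv2.resize(a[60:240,220:440],None,fx=3,fy=3))
a=grab_frame('wrist');cv2.imwrite('pics/w7.png',a)"
```

```text
t 26.1 q [-0.442  0.266  0.342  1.795  0.311  1.128 -0.542] p [ 0.4861 -0.0032  0.4556] x [ 0.294  0.895 -0.336] y [ 0.956 -0.265  0.129] z [ 0.026 -0.359 -0.933] tilt 21.11 grasp [ 0.4902 -0.0588  0.311 ] F [ 0.2 -0.2 -1.7] w 0.04831185594177647
```

View pics/s7.png

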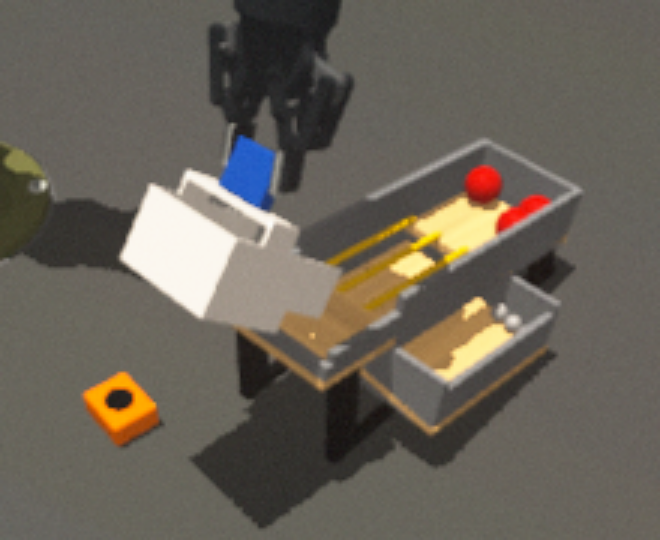

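View pics/w7.png

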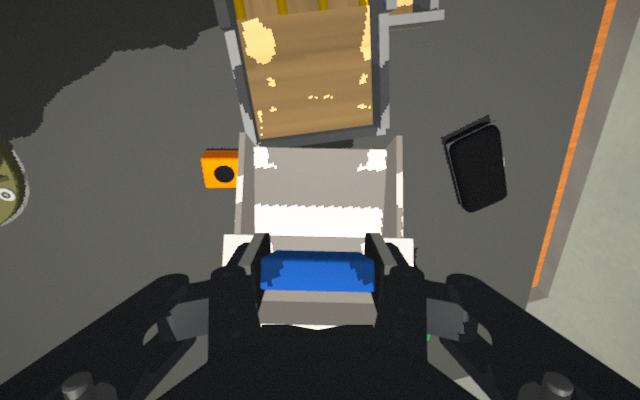

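Run:
```python
from plan2 import *
from model import tq
from plant import *
s=state();rel=(R.from_quat(s['tool_rot']).inv()*tq).as_rotvec();print(rel)
d=np.array([.360,-.398,.40])-s['tcp_pos'];d=d*1000
u1=np.array([0,0,35.])
M0=s['tool_rot']
rows([-10,-60,30],[15,40],[0,.18])
print()
import plan2
Rn=(R.from_quat(s['tool_rot'])*R.from_rotvec([0,0,.18])).as_quat()
plan2.state=lambda:{'tool_rot':Rn}
tw=rel[2]-.18;n=14
rows(d-np.array([-10,-60,30]),[20,28,30,30,30,30,30,30,30,30,28,24,15,8],[tw/n]*n)
```

```text
[-2.15008593e-03  2.29350915e-03  2.80271032e+00]
[1, -18, 3, -2, 0]
[1, -49, 7, -5, 0.18]

[1, -17, 1, 11, np.float64(0.187)]
[1, -23, 6, 15, np.float64(0.187)]
[1, -23, 11, 16, np.float64(0.187)]
[1, -20, 15, 16, np.float64(0.187)]
[1, -17, 19, 16, np.float64(0.187)]
[1, -14, 21, 16, np.float64(0.187)]
[1, -9, 24, 16, np.float64(0.187)]
[1, -5, 25, 16, np.float64(0.187)]
[1, 0, 25, 16, np.float64(0.187)]
[1, 5, 25, 16, np.float64(0.187)]
[1, 9, 22, 15, np.float64(0.187)]
[1, 11, 17, 13, np.float64(0.187)]
[1, 9, 9, 8, np.float64(0.187)]
[1, 5, 4, 4, np.float64(0.187)]
```

Call:
servo_tool:
  targets:
    - [[1,-18,3,-2,0],[1,-49,7,-5,0.18],[1,-17,1,11,0.187],[1,-23,6,15,0.187],[1,-23,11,16,0.187]]

```text
time: 26.82
tcp_pos: [0.4495, -0.1373, 0.4685]
tool_rot: [0.949, 0.257, -0.035, 0.18]
wrist_force: [0.3, 0.8, -2.2]
width: 0.0488
```

Call:
servo_tool:
  targets:
    - [[1,-20,15,16,0.187],[1,-17,19,16,0.187],[1,-14,21,16,0.187],[1,-9,24,16,0.187],[1,-5,25,16,0.187]]

```text
time: 27.45
tcp_pos: [0.4016, -0.2754, 0.4346]
tool_rot: [0.963, -0.198, 0.05, 0.177]
wrist_force: [1.0, -0.3, -1.1]
width: 0.0488
```

Call:
servo_tool:
  targets:
    - [[1,0,25,16,0.187],[1,5,25,16,0.187],[1,9,22,15,0.187],[1,11,17,13,0.187]]

```text
time: 27.95
tcp_pos: [0.3666, -0.3786, 0.409]
tool_rot: [0.824, -0.536, 0.111, 0.146]
wrist_force: [-0.0, -0.6, -0.4]
width: 0.0485
```

```bash
python3 st.py;  python3 - <<'E'
from model import tq,R
from plant import *
s=state();print((R.from_quat(s['tool_rot']).inv()*tq).as_rotvec())
E
```

```text
t 27.95 q [ 0.032  0.398  0.896  1.896 -0.133  0.693 -1.793] p [ 0.3666 -0.3786  0.409 ] x [ 0.401 -0.851  0.339] y [-0.916 -0.383  0.122] z [ 0.026 -0.36  -0.933] tilt 21.14 grasp [ 0.3706 -0.4343  0.2645] F [-0.  -0.6 -0.4] w 0.04854447618140485
[0.00171206 0.00152369 0.37160952]
```

Call:
servo_tool:
  targets:
    - [[1,9,9,8,0.186],[1,5,4,4,0.186],[1,0,0,0,0]]

```text
time: 28.32
tcp_pos: [0.3601, -0.3986, 0.4039]
tool_rot: [0.713, -0.677, 0.135, 0.124]
wrist_force: [0.0, 0.3, -1.4]
width: 0.0487
```

```bash
python3 st.py; python3 -c "
from plant import *
import cv2
a=grab_frame('scene');cv2.imwrite('pics/s8.png',cv2.resize(a[60:300,80:420],None,fx=2.2,fy=2.2))
b=grab_frame('top');cv2.imwrite('pics/t8.png',cv2.resize(b[150:250,150:330],None,fx=4.4,fy=4.4))"
python3 - <<'E'
from plan2 import *
from plant import *
d=np.array([.360,-.40,.262])-state()['tcp_pos'];print(d);rows(d*1000,[25,40,35,20,10],[0]*5)
E
```

```text
t 28.325 q [ 0.042  0.447  0.973  1.884 -0.256  0.69  -2.009] p [ 0.3601 -0.3986  0.4039] x [ 0.047 -0.932  0.361] y [-0.999 -0.053 -0.006] z [ 0.025 -0.36  -0.933] tilt 21.14 grasp [ 0.3639 -0.4544  0.2593] F [ 0.   0.3 -1.4] w 0.04868676259195137
[-0.00087501 -0.00218389 -0.14182503]
[1, -9, 0, 26, 0]
[1, -15, 1, 41, 0]
[1, -13, 0, 36, 0]
[1, -8, 0, 20, 0]
[1, -4, 0, 10, 0]
```

View pics/s8.png

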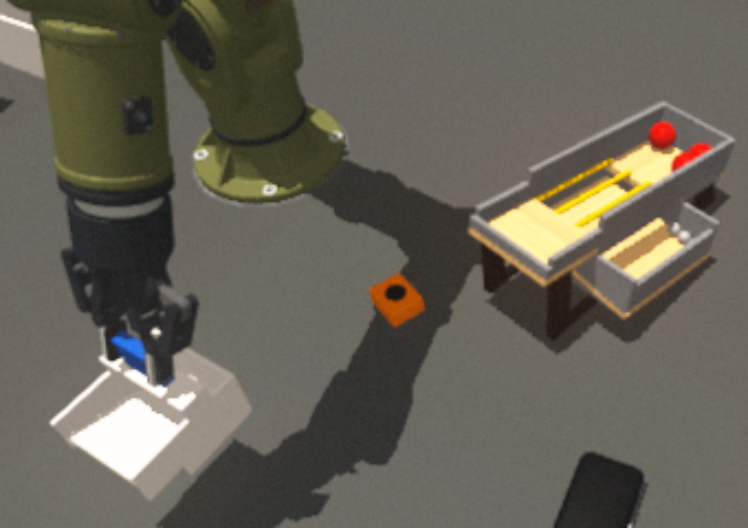

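View pics/t8.png

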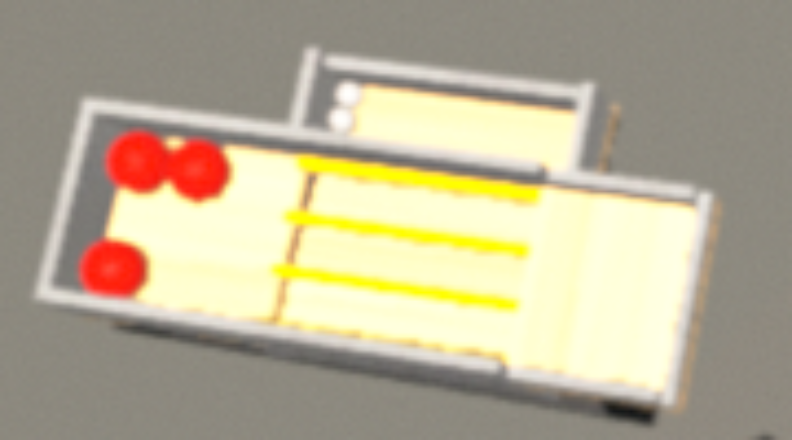

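Call:
servo_tool:
  targets:
    - [[1,-9,0,26,0],[1,-15,1,41,0],[1,-13,0,36,0],[1,-7,0,17,0],[1,0,0,0,0]]
  squeeze: 40

```text
time: 29.05
tcp_pos: [0.3613, -0.3993, 0.2749]
tool_rot: [0.715, -0.675, 0.134, 0.123]
wrist_force: [0.4, -0.1, -0.5]
width: 0.0487
```

```bash
python3 st.py; python3 -c "
from plant import *
import cv2
a=grab_frame('scene');cv2.imwrite('pics/s9.png',cv2.resize(a[160:340,80:300],None,fx=3,fy=3))"
```

```text
t 29.05 q [ 0.218  0.583  0.738  2.049 -0.423  0.373 -1.899] p [ 0.3613 -0.3993  0.2749] x [ 0.051 -0.932  0.358] y [-0.998 -0.057 -0.005] z [ 0.025 -0.357 -0.934] tilt 20.99 grasp [ 0.3652 -0.4547  0.1302] F [ 0.4 -0.1 -0.5] w 0.048718124774883576
```

View pics/s9.png

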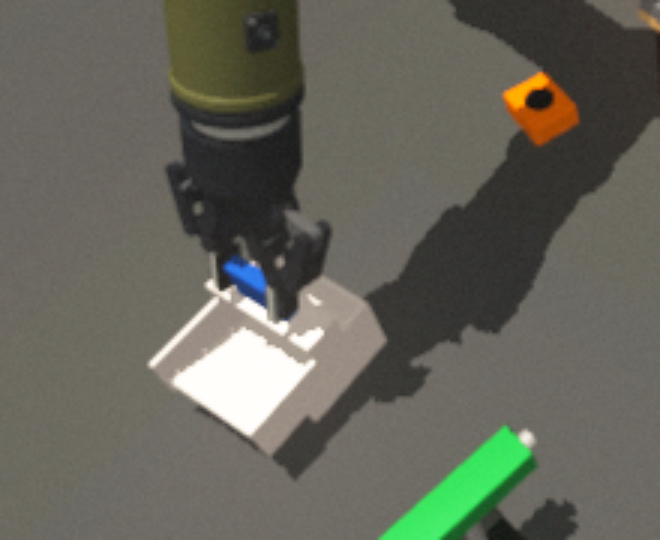

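Call:
servo_tool:
  targets:
    - [[1,-1,0,4,0],[1,-1,0,3,0],[1,0,0,0,0]]
  squeeze: 25

```text
time: 29.48
tcp_pos: [0.3615, -0.4004, 0.2687]
tool_rot: [0.713, -0.676, 0.136, 0.123]
wrist_force: [-0.0, 0.4, -1.4]
width: 0.0488
```

Call:
servo_tool:
  targets:
    - [[1,-1,0,3,0],[1,-1,0,3,0],[1,0,0,0,0]]

```text
time: 29.85
tcp_pos: [0.3614, -0.4007, 0.2619]
tool_rot: [0.713, -0.677, 0.135, 0.123]
wrist_force: [-0.1, 1.0, -2.0]
width: 0.0483
```

```bash
python3 st.py; python3 wr.py pics/w9.png
```

```text
t 29.85 q [ 0.241  0.599  0.708  2.06  -0.441  0.338 -1.89 ] p [ 0.3614 -0.4007  0.2619] x [ 0.048 -0.932  0.36 ] y [-0.999 -0.054 -0.007] z [ 0.026 -0.359 -0.933] tilt 21.09 grasp [ 0.3654 -0.4563  0.1172] F [-0.1  1.  -2. ] w 0.04832869381337826
[ 260  251  115   41 4317] ((317.10321044921875, 271.060546875), (114.64341735839844, 38.7104606628418), 1.3322198390960693)
[259.347   289.07785] [ 0.39   -0.4449  0.126 ]
[260.247   250.37784] [ 0.3909 -0.4615  0.126 ]
[374.85944 253.04324] [ 0.3404 -0.4631  0.126 ]
[373.9594  291.74326] [ 0.3402 -0.4465  0.126 ]
```

View pics/w9.png

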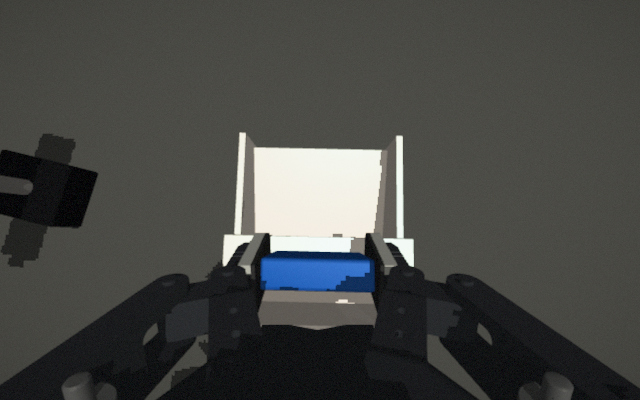

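Call:
servo_tool:
  targets:
    - [[1,-1,0,2,0],[1,0,0,1,0],[1,0,0,0,0]]
  squeeze: 20

```text
time: 30.28
tcp_pos: [0.3615, -0.4009, 0.259]
tool_rot: [0.713, -0.677, 0.135, 0.123]
wrist_force: [0.2, -0.6, -2.0]
width: 0.0484
```

Call:
servo_tool:
  targets:
    - [[1,0,0,1,0],[1,0,0,1,0],[1,0,0,0,0]]

```text
time: 30.65
tcp_pos: [0.3614, -0.4019, 0.2585]
tool_rot: [0.713, -0.677, 0.136, 0.123]
wrist_force: [-1.6, 6.5, 17.6]
width: 0.0489
```

Call:
servo_tool:
  targets:
    - [[1,0,0,-1,0],[0.5,0,0,0,0],[0.3,0,0,0,0],[0,0,0,0,0],[0,0,0,0,0]]

```text
time: 31.28
tcp_pos: [0.3615, -0.4013, 0.2579]
tool_rot: [0.713, -0.677, 0.135, 0.123]
wrist_force: [-0.4, 0.5, -0.1]
width: 0.0854
```

Call:
servo_tool:
  targets:
    - [[0,0,0,-20,0],[0,0,0,-40,0],[0,0,0,-60,0],[0,0,0,-60,0]]

```text
time: 31.78
tcp_pos: [0.3565, -0.336, 0.4273]
tool_rot: [0.713, -0.677, 0.135, 0.124]
wrist_force: [2.0, -0.0, 0.6]
width: 0.0853
```

```bash
python3 st.py; python3 wr.py pics/w10.png; python3 -c "
from plant import *
import cv2
a=grab_frame('scene');cv2.imwrite('pics/s10.png',cv2.resize(a[160:340,80:300],None,fx=3,fy=3))"
```

```text
t 31.775 q [-0.21   0.388  1.139  1.942 -0.194  0.735 -2.119] p [ 0.3565 -0.336   0.4273] x [ 0.047 -0.932  0.36 ] y [-0.999 -0.053 -0.007] z [ 0.025 -0.359 -0.933] tilt 21.09 grasp [ 0.3605 -0.3917  0.2827] F [ 2.  -0.   0.6] w 0.08530715500696527
[292 179  49  16 730] ((316.0, 186.5), (15.0, 48.0), 90.0)
[292. 179.] [ 0.3906 -0.4565  0.126 ]
[340. 179.] [ 0.3416 -0.4591  0.126 ]
[340. 194.] [ 0.341  -0.4437  0.126 ]
[292. 194.] [ 0.3897 -0.4411  0.126 ]
```

View pics/s10.png

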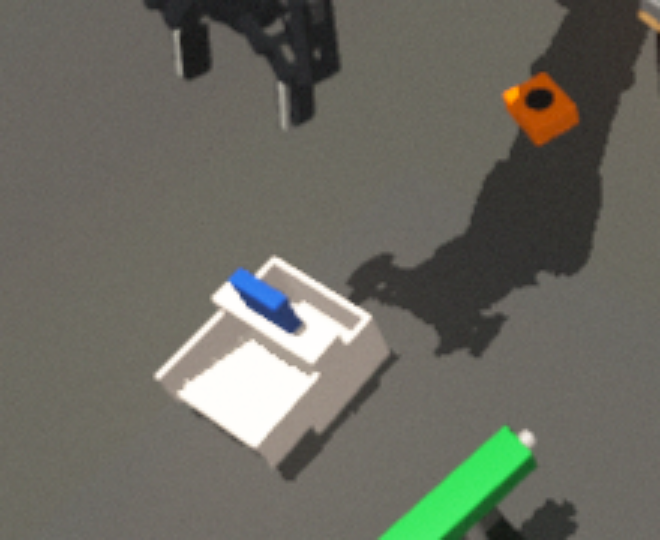

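View pics/w10.png

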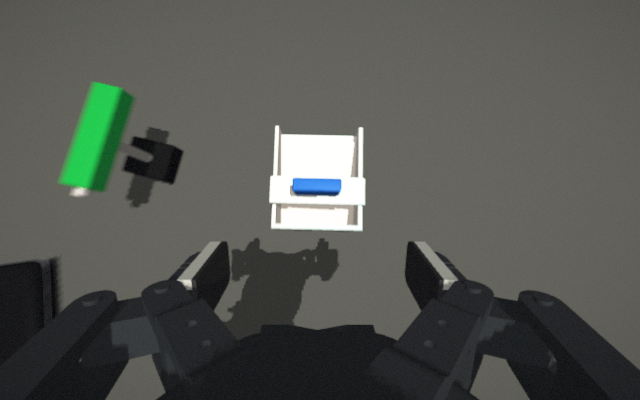

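Run:
```python
from plan2 import *
from plant import *
rows([264,500,90],[30]+[50]*10+[30],[-.12]*12,0)
```

```text
[0, -22, -16, -14, -0.12]
[0, -34, -31, -23, -0.12]
[0, -30, -34, -23, -0.12]
[0, -26, -38, -23, -0.12]
[0, -21, -41, -23, -0.12]
[0, -16, -43, -23, -0.12]
[0, -11, -44, -23, -0.12]
[0, -5, -45, -23, -0.12]
[0, 0, -46, -23, -0.12]
[0, 5, -45, -23, -0.12]
[0, 11, -44, -23, -0.12]
[0, 10, -26, -14, -0.12]
```

Call:
servo_tool:
  targets:
    - [[0,-22,-16,-14,-0.12],[0,-34,-31,-23,-0.12],[0,-30,-34,-23,-0.12],[0,-26,-38,-23,-0.12],[0,-21,-41,-23,-0.12]]

```text
time: 32.5
tcp_pos: [0.4678, -0.1302, 0.4638]
tool_rot: [0.882, -0.434, 0.093, 0.158]
wrist_force: [0.9, -0.2, -0.6]
width: 0.0855
```

Call:
servo_tool:
  targets:
    - [[0,-16,-43,-23,-0.12],[0,-11,-44,-23,-0.12],[0,-5,-45,-23,-0.12],[0,0,-46,-23,-0.12],[0,5,-45,-23,-0.12]]

```text
time: 33.12
tcp_pos: [0.5865, 0.092, 0.5045]
tool_rot: [0.971, -0.154, 0.042, 0.178]
wrist_force: [0.8, -0.7, -0.1]
width: 0.0856
```

Call:
servo_tool:
  targets:
    - [[0,11,-44,-23,-0.12],[0,10,-26,-14,-0.12],[0,0,0,0,0]]

```text
time: 33.5
tcp_pos: [0.6253, 0.1642, 0.5166]
tool_rot: [0.982, -0.036, 0.02, 0.182]
wrist_force: [-1.0, -1.3, -0.3]
width: 0.0854
```

```bash
python3 st.py; python3 -c "
from plant import *
import cv2
cv2.imwrite('pics/w11.png',grab_frame('wrist'))"
```

```text
t 33.5 q [-0.768  0.602  0.756  1.215 -0.031  1.476 -1.746] p [0.6253 0.1642 0.5166] x [ 0.997 -0.064  0.053] y [-0.078 -0.931  0.356] z [ 0.026 -0.359 -0.933] tilt 21.08 grasp [0.6294 0.1086 0.3719] F [-1.  -1.3 -0.3] w 0.08542848308745725
```

View pics/w11.png

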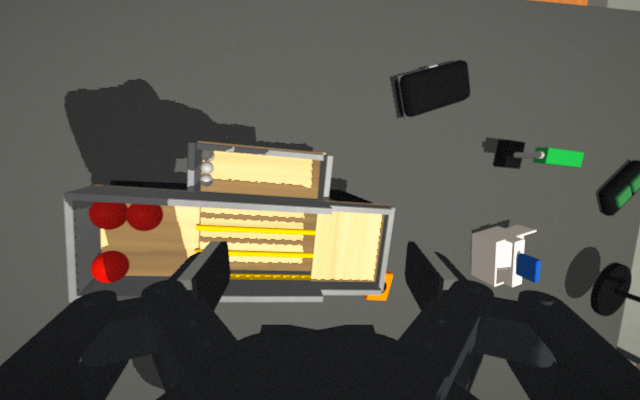

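```bash
python3 -c "
import cv2
a=cv2.imread('pics/w11.png');cv2.imwrite('pics/w11z.png',cv2.resize(a[130:210,170:270],None,fx=7,fy=7,interpolation=2))
b=cv2.imread('pics/w11.png')"
```

```text
(no output)
```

View pics/w11z.png

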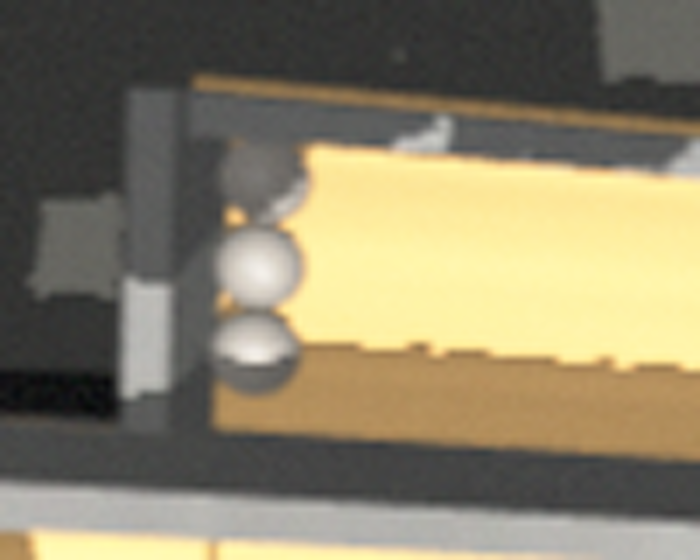

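```bash
python3 -c "
from plant import *
print(hand_in())"
```

```text
the job is handed in; nothing more can be done
None
```

The sort is done and handed in at about 33.6 s of the 64 s allowed. In the last views all three red balls lie in the end lane and all three steel balls lie in the low side lane.

**Tipping:** The commands have no pitch axis. I built up a 21° tool lean by pushing the arm against its reach limit. I turned the scoop round with an upright grasp across y and set it down. I then picked it up again by the handle with the leaned tool and twisted about the tool axis over the board, reaching a mouth-down tip of about 33–39°. That second grasp was across x rather than across y as the task text says.

**Setting down:** I turned the scoop back to level and lowered it at about (0.366, -0.450), well clear of the board. I let go and backed the arm away.

**Last checks:**
- The wrist view shows the scoop empty, and it looks level on the bench.
- I never touched or went near the laser, case or orange box, and they look where they were; I did not measure their positions again.
- The largest wrist force I read was about 18 N, when the scoop touched down.

**What did not go to plan:**
- By my model, the balls left with the mouth about 40–60° off straight downhill, towards the side-lane wall. They all stayed in the channel.
- Joint 6 sat at its end stop, reading 1.964 against the stated 1.96, while I was changing the tool lean. I took that as rounding of the limit.

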